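# Turner out of the short-opening drawer

### The job

Pull the half-open drawer of the low unit under the coffee maker out as far as it goes, then take the turner (the long spatula) out of it: it is longer than the opening, so raise its handle end first and draw it out on the slant from under the unit's top, without jamming it against the unit. Finish while still holding the turner in the gripper, still, in the air with its whole length higher than the unit's top and touching nothing else; leave the drawer open, the wooden spoon in it, and the other things on the counter and on the unit where they stand.

Things in the scene. Friction and masses are not known exactly. Their poses are not given: they have to be found in the camera images.
- unit: Low painted drawer unit, fixed, 400 deep x 300 wide x 95 high. Origin: centre of its underside, on the counter. Its front faces its own -x, roughly the robot's right (world -y). Wooden top 12 thick, its front edge at own x = -200 mm. A coffee maker (210 x 150, 290 tall) stands on the top's back half, own x -20 to 190 mm. One drawer slides out along own -x.
- drawer (a joint): How far the drawer is pulled out, m: 0 closed, 0.19 at its stop, which leaves an opening 190 mm long between the drawer's front panel and the front edge of the unit's top. It starts 0.07 to 0.10 open, moves with about 3 N and stays where it is left.
- drawer_handle (a point): Middle of the straight part of the drawer's steel bar pull, 50 above the counter. Bar 10 thick, horizontal, 70 straight length along the unit's y axis, with a gap of 37 between bar and front panel. Same axes as the unit; the drawer opens along -x.
- drawer_lane (a point): Point on the drawer's floor, 20 above the counter, at the inner face of its front panel, mid-way across the wide lane where the turner lies; moves with the drawer, axes as the unit. Lane 150 wide, 375 long. Front panel 14 thick, top 80 above the counter; side walls' tops 65, divider to the spoon's lane 60.
- unit_lip (a point): Lower front edge of the unit's top, above the middle of the turner's lane, 83 above the counter: the edge under which the turner must be drawn out. Axes as the unit.
- turner_handle (a point): Centre of the handle of the turner, a 300 mm kitchen spatula of about 160 g lying flat in the drawer, handle to the drawer's front, blade under the unit's top, within 0.1 rad of the unit's x axis. Black handle 120 long x 24 wide x 20 high. Axes: x along the turner from butt to blade tip, z up from its flat side. The underside is 10 mm below this point.
- turner_butt (a point): Free end of the turner's handle, mid-height, 60 mm from the handle's centre. Axes as the turner.
- turner_tip (a point): Middle of the front edge of the turner's blade, 240 mm from the handle's centre. Axes as the turner.
- turner: The turner as a whole; origin half-way along its 300 mm length, on its underside, axes as above. After the handle, towards +x, come a steel shank 8 mm thick and a flat slotted steel blade 90 long x 74 wide x 4 thick, level with the handle's underside. It balances about 10 to 30 mm from here towards the butt.
- spoon_mid (a point): Middle of a wooden spoon, 230 long, 40 wide, that lies in the drawer's narrow lane and stays there.
- spice_jar: Spice jar, 42 across, 85 tall, on the unit's top near its front corner nearest the robot. Origin: centre of its foot. Leave alone.
- mug: White mug, 82 across, 95 tall, on the counter beside the opened drawer, on the side away from the robot. Origin: centre of its foot. Leave alone.
- tin_can: Plain tin can, 74 across, 110 tall, on the counter between robot and unit. Origin: centre of its foot. Leave alone.
- lidded_jar: Glass jar with a red lid, 90 across, 140 tall, on the counter to the robot's right. Origin: centre of its foot. Leave alone.
- tumbler: Clear tumbler, 76 across, 120 tall, on the counter to the robot's right. Origin: centre of its foot. Leave alone.
- pepper_mill: Dark wooden pepper mill, 56 across, 160 tall, on the counter to the right, further out. Origin: centre of its foot. Leave alone.

How it is judged:
On the way, in this order (a step that is already met when the one before it is completed fails the run):
1. the drawer is pulled out to its stop (within 12 mm) (value of joint drawer above 0.178 m), for 0.1 s.
2. the turner is on the slant: held by the fingers, its butt above the drawer's front panel while its blade tip is still under the unit's top (contact force between the fingers and turner above 0.5 N and height (world z) of turner_butt above 0.085 m and height (world z) of turner_tip below 0.083 m and x of turner_tip in the frame of unit_lip above 0 m), for 0.1 s.
At the end, for the whole second after the job is handed in: The turner is gripped and still, butt and blade tip both over 120 mm above the counter (25 mm above the unit's top), touching no part of unit, drawer, coffee maker or any bystander; the drawer is over 150 mm open with the spoon lying in it; the other things were not moved by 30 mm (contact force between the fingers and turner above 0.5 N and height (world z) of each of turner_butt, turner_tip above 0.12 m and contact force between turner and unit below 0.1 N and linear speed of turner below 0.04 m/s and angular speed of turner below 0.3 rad/s and value of joint drawer above 0.15 m and z of spoon_mid in the frame of unit below 0.06 m and contact force between turner and spice_jar below 0.1 N and contact force between turner and mug below 0.1 N and contact force between turner and tin_can below 0.1 N and contact force between turner and lidded_jar below 0.1 N and contact force between turner and tumbler below 0.1 N and contact force between turner and pepper_mill below 0.1 N); the arm keeps its last pose, push and grip.
It fails at once if the turner is jammed or levered hard (over 40 N) against the unit or drawer (contact force between turner and unit above 40 N).
It fails at once if the wooden spoon is lifted out of the drawer (z of spoon_mid in the frame of unit above 0.09 m).
It fails at once if another thing on the counter or the unit is moved by more than 30 mm (distance of any of spice_jar, mug, tin_can, lidded_jar, tumbler, pepper_mill from where it was at the start of the episode above 0.03 m).
It also fails if it takes over 58 s, if anything falls off the work surface, if the arm or the gripper's body presses on something with over 40 N, if the wrist force passes 120 N, or if a joint passes its speed limit or range.

### The arm

A 6-joint arm with a two-finger parallel gripper is mounted at the origin on the work surface. World frame = base frame: x ahead of the robot, y to its left, z up, the work surface at z = 0. Lengths are in m, angles in rad, forces in N, time in s.
With the tool pointing down it reaches from about 0.225 to 0.875 m from the base axis. Payload 3.4 kg.
Tool frame: the origin (TCP) lies midway between the tips of the shut fingers; the grasp point (between the pads) lies robot.tcp_to_grasp behind it (robot.tcp_to_grasp is the distance from the TCP to the grasp point, in m); z points along the fingers, y is the line along which they close (so a half turn about z gives the same grasp; the last joint's range is limited). The gripper opens to 85 mm and grips with 20 to 120 N. Pads are 22 mm wide; open, the fingers measure 114 mm over their backs; the gripper's body (76 mm by 85 mm) begins 54 mm behind the grasp point. The pads swing forward as they close: fully open they stand 13 mm farther back than shut.
Start: joints at [1.036, 0.276, 1.505, -0, 1.361, -0.121], TCP at [0.231, 0.526, 0.231] pointing down, gripper open.
Joint ranges: [-2.89, 2.89], [-0.75, 2.08], [0.22, 2.7], [-1.18, 4.32], [0.11, 2.71], [-2.7, 2.7]. Speed limits (rad/s): [2.57, 2.57, 3.14, 3.14, 3.14, 3.14].

### API

Orientations are given as a rotation vector (axis times angle).
In Python, from station import robot gives the robot as it stands.
- The arm moves only by the tool apply_moves, never from a script. Its argument "deltas" is a list of rows, each a list of 5 numbers: the shift along the tool's x, y, z in cm, then the turn about the tool's z in degrees, then the closure in counts, from 0 (fully open) to 255 (shut). In form: [[tx, ty, tz, twist, gripper], ...]. A call has 1 to 5 rows; each row is the pose to reach, as a shift and turn from the pose commanded when the call began, along the tool's axes at that moment; what a row does not reach only later rows make up. A row lasts 1/10 s, in which the tool goes at most 50 mm and 8.59 degrees, less where a joint would pass 70% of its speed; a pose out of reach is approached as far as the arm can. A call with a gripper value outside its range is refused whole. The fingers move at their own pace and stop on an object; "force" is the grip in N (left out, the last holds). Time passes only in rows, so rows that repeat a pose let the fingers close. It gives the time, the measured TCP pose, the force, the opening and the grip force at its end, in the units of the state.
- robot.read_state(): the state, without advancing time (a new reading comes with each control period).
- robot.read_camera(name): name is "scene" or "top"; returns a dict with "img" (400x640x3 uint8, red, green, blue), "depth" (400x640 float32, m along the optical axis (not along the pixel's ray), 0 where there is no reading), "camera_matrix" (3x3 intrinsics, pixels), "distortion" ([k1, k2, p1, p2, k3] as OpenCV has them; the pictures are not rectified), "rvec" (rotation vector, rad) and "tvec" (3), from world to camera coordinates, as OpenCV has them. Camera axes: x right, y down, z forward; pixel columns grow to the right and rows downward; lengths in m; the calibration is good to about 2 mm. A picture is of the moment at which its call begins.
- robot.finish_job(): hands the job in; it is judged then, once.
The state is a dict: "clock": time; "joint_pos": joint angles; "dq": joint speeds; "tau": joint torques, N m; "eef_pos": TCP position; "tcp_rot": TCP orientation; "ft_force": force on the tool from outside, world axes, zero at the start; "ft_torque": the same for the moment, N m; "finger_gap": opening from 0.0 (shut) to 1.0 (fully open); "grasp_force": force on a finger pad.
Only numpy, scipy, OpenCV 4.12 (cv2) and the standard library are available. Lean on these libraries where they do the work, as an engineer would, in place of code of your own. Each camera call takes 0.05 s, during which the arm holds its last target. There are 200 camera calls.

## Working session

There is one attempt and no reset: what is moved stays moved. The work goes in short steps, Python scripts to look and compute and a tool call to move; the robot and the scene stay as the last step left them, time stands still between calls to the robot, and variables do not carry over. Pictures are saved under pics/ and viewed, at most 10 in all, crops included, and the job is handed in when it is done.

Besides the shell and the picture viewer there is one more tool, called after "Call:" as name(argument=value, ...), one argument or row to a line, values as JSON. apply_moves: Moves the arm, as the interface text tells. Its arguments: {"type":"object","properties":{"deltas":{"type":"array","items":{"type":"array","items":{"type":"number"}}},"force":{"type":"number"}},"required":["deltas"]}

```bash
ls; mkdir -p pics
cat > h.py <<'E'
import numpy as np, cv2
from station import robot
def cam(n):
    c=robot.read_camera(n); c['R']=cv2.Rodrigues(np.array(c['rvec'],float))[0]; c['t']=np.array(c['tvec'],float).ravel(); return c
def ray(c,uv):
    p=cv2.undistortPoints(np.array(uv,float).reshape(-1,1,2),np.array(c['camera_matrix'],float),np.array(c['distortion'],float)).reshape(-1,2)
    return -c['R'].T@c['t'], np.c_[p,np.ones(len(p))]
def plane(c,uv,z):
    o,d=ray(c,uv); d=d@c['R']; return o+d*((z-o[2])/d[:,2])[:,None]
def depthpts(c,uv):
    o,d=ray(c,uv); q=np.array(uv,int).reshape(-1,2); z=c['depth'][q[:,1],q[:,0]]
    return o+(d*z[:,None])@c['R']
def proj(c,P):
    return cv2.projectPoints(np.array(P,float).reshape(-1,3),np.array(c['rvec'],float),c['t'],np.array(c['camera_matrix'],float),np.array(c['distortion'],float))[0].reshape(-1,2)
def save(c,f): cv2.imwrite('pics/'+f,c['img'][:,:,::-1])
E
python3 - <<'E'
from h import *
for n in('scene','top'):
    c=cam(n); save(c,n+'0.png'); print(n,(-c['R'].T@c['t']).round(3),c['R'][2].round(2), (c['depth']>0).mean())
s=robot.read_state(); print(s,robot.tcp_to_grasp)
E
```

```text
pics
scene [ 1.133 -0.646  0.893] [-0.48  0.54 -0.69] 0.99612109375
top [ 4.77e-01 -1.00e-03  1.55e+00] [ 0.06 -0.02 -1.  ] 0.995859375
{'clock': 0.1, 'joint_pos': array([ 1.03602775e+00,  2.76512937e-01,  1.50601821e+00,  1.78406426e-05,
        1.36074577e+00, -1.20993670e-01]), 'dq': array([ 4.34007197e-05, -1.13539975e-03, -2.92923881e-03,  2.15918333e-03,
        1.80497121e-04, -4.63428994e-04]), 'tau': array([ 2.18086207e-03, -4.17700624e+01, -2.46405852e+01, -1.71352635e-04,
        5.94957877e-03,  3.73165494e-05]), 'eef_pos': array([0.23093167, 0.52604946, 0.23053232]), 'tcp_rot': array([-6.45220136e-01, -3.07404907e+00,  2.49543343e-03]), 'ft_force': array([-0.09242851,  0.19666785, -0.53623085]), 'ft_torque': array([-0.02570915, -0.01079985,  0.00255446]), 'grasp_force': 0.0, 'finger_gap': 0.997868805949021} 0.0187
```

View pics/scene0.png

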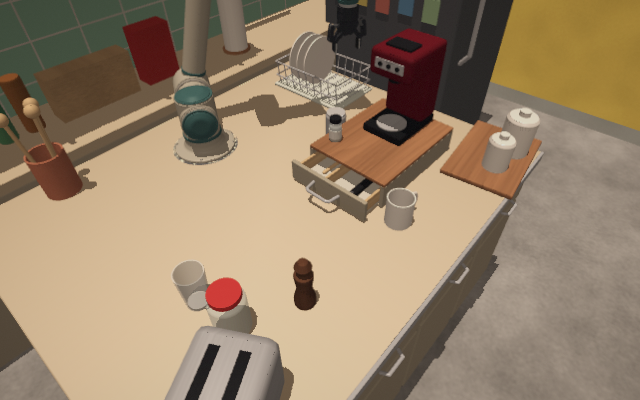

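View pics/top0.png

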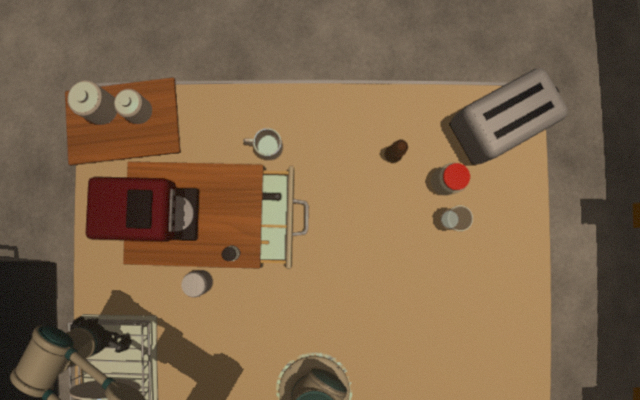

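Scene: unit centre-right with handle bar at (322,194), black turner handle near (362,186), mug (400,210). Top: unit top spans (125..263,162..268), bar pull near (305,217), turner handle (270,197), mug (267,144).

Run:
```python
from h import *
c=cam('top'); d=cam('scene')
a=cv2.resize(c['img'][130:280,230:330],None,fx=4,fy=4,interpolation=cv2.INTER_CUBIC)
b=cv2.resize(d['img'][130:240,280:420],None,fx=2.8,fy=2.8,interpolation=cv2.INTER_CUBIC)
o=np.zeros((600,800,3),np.uint8); o[:,:400]=a; o[:b.shape[0],402:402+b.shape[1]]=b
cv2.imwrite('pics/z.png',o[:,:,::-1])
# top: wood corners on z=.095, handle/front panel
print('wood',plane(c,[(127,162),(263.5,166),(261,268.5),(124,265.5)],.095).round(3))
h=cv2.cvtColor(c['img'],cv2.COLOR_RGB2HSV)
m=(h[...,0]<16)&(h[...,1]>120)&(h[...,2]>60); m[:150]=0;m[280:]=0;m[:,:115]=0;m[:,275:]=0
cn=max(cv2.findContours(m.astype(np.uint8),0,2)[0],key=cv2.contourArea); r=cv2.minAreaRect(cn); print(r); print(plane(c,cv2.boxPoints(r),.095).round(3))
k=(c['img'].max(2)<60); k[:185]=0;k[210:]=0;k[:,:262]=0;k[:,288:]=0
v,u=np.nonzero(k); print('blk',len(u)); p=plane(c,np.c_[u,v],.04)
print(p.min(0).round(3),p.max(0).round(3),p.mean(0).round(3)); print(cv2.fitLine(p[:,:2].astype(np.float32),2,0,.01,.01).ravel())
for n,uv in dict(bar=(307,217),b1=(305,203),b2=(305,231),pan1=(291,168),pan2=(289,268),mug=(267,144),spice=(230,254)).items(): print(n,plane(c,[uv],{'m':.09,'s':.18}.get(n[0],.055 if n[0]=='b' else .08)).round(3),depthpts(c,[uv]).round(3))
```

```text
wood [[0.687 0.543 0.095]
 [0.672 0.141 0.095]
 [0.377 0.148 0.095]
 [0.385 0.547 0.095]]
((188.7217559814453, 214.30142211914062), (148.8916015625, 105.22689056396484), 1.1344215869903564)
[[0.385 0.579 0.095]
 [0.692 0.578 0.095]
 [0.68  0.139 0.095]
 [0.378 0.145 0.095]]
blk 56
[0.58 0.1  0.04] [0.598 0.148 0.04 ] [0.589 0.13  0.04 ]
[0.08502299 0.996379   0.5890513  0.13041133]
bar [[0.525 0.017 0.055]] [[0.526 0.017 0.05 ]]
b1 [[0.567 0.022 0.055]] [[0.567 0.022 0.058]]
b2 [[0.484 0.023 0.055]] [[0.484 0.023 0.057]]
pan1 [[0.668 0.063 0.08 ]] [[0.667 0.062 0.083]]
pan2 [[0.378 0.069 0.08 ]] [[ 0.372  0.073 -0.005]]
mug [[0.737 0.132 0.09 ]] [[0.753 0.14  0.   ]]
spice [[0.422 0.223 0.18 ]] [[0.422 0.224 0.177]]
```

View pics/z.png

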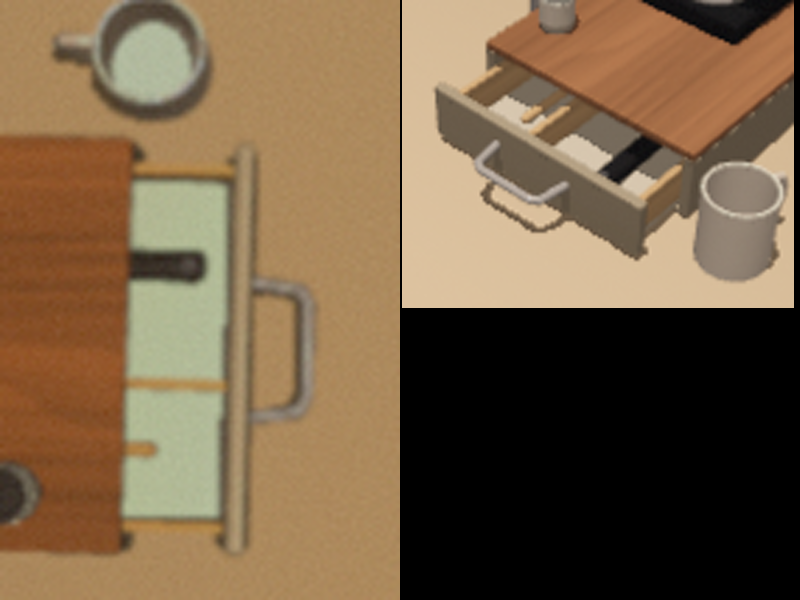

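The top view shows the front edge of the wooden top at crop (131,140) to (124,552), the bar at (306,347) and the turner butt at (206,265). Bar centre is about (0.525, 0.017) and the lip is at y≈0.144. I'll hook the shut fingers behind the bar.

Call:
apply_moves(
  deltas=[
    [-20, -14, 0, 42, 255],
    [-20, -14, 0, 42, 255],
    [-20, -14, 0, 42, 255],
    [-20, -14, 0, 42, 255],
    [-20, -14, 0, 42, 255],
  ],
)

```text
clock: 0.7
eef_pos: [0.3587, 0.3158, 0.2313]
tcp_rot: [1.712, 2.634, -0.0]
ft_force: [1.1, -0.3, -0.2]
finger_gap: 0.144
grasp_force: 0.0
```

```bash
cat >> h.py <<'E'
def to(target,yaw):  # world target of TCP, tool-y yaw deg -> move row numbers (cm, deg)
    s=robot.read_state(); R=cv2.Rodrigues(np.array(s['tcp_rot'],float))[0]; p=np.array(s['eef_pos'])
    y0=np.degrees(np.arctan2(R[1,1],R[0,1]))
    print('tcp',p.round(4),'yaw',round(y0,1),'t',s['clock'],'row',((np.array(target)-p)@R*100).round(2),'twist',round(y0-yaw,1),'F',np.array(s['ft_force']).round(1),'gap',round(s['finger_gap'],3),'gf',round(s['grasp_force'],1))
E
python3 -c "
from h import *
to((.526,.040,.231),-1.7)"
```

```text
tcp [0.3587 0.3158 0.2313] yaw 24.0 t 0.7 row [-32.     4.09   0.04] twist 25.7 F [ 1.1 -0.3 -0.2] gap 0.144 gf 0.0
```

Call:
apply_moves(
  deltas=[
    [-32, 4.1, 0, 25.7, 255],
    [-32, 4.1, 0, 25.7, 255],
    [-32, 4.1, 0, 25.7, 255],
    [-32, 4.1, 0, 25.7, 255],
    [-32, 4.1, 0, 25.7, 255],
  ],
)

```text
clock: 1.2
eef_pos: [0.4897, 0.103, 0.2314]
tcp_rot: [2.249, 2.194, 0.001]
ft_force: [0.7, 0.2, 0.1]
finger_gap: -0.001
grasp_force: 0.0
```

```bash
python3 -c "
from h import *
to((.526,.040,.1),-1.7)"
```

```text
tcp [0.4897 0.103  0.2314] yaw -1.4 t 1.2 row [-6.22  3.78 13.14] twist 0.3 F [0.7 0.2 0.1] gap -0.001 gf 0.0
```

Call:
apply_moves(
  deltas=[
    [-6.2, 3.8, 0, 0.3, 255],
    [-6.2, 3.8, 0, 0.3, 255],
    [-6.2, 3.8, 5, 0.3, 255],
    [-6.2, 3.8, 10, 0.3, 255],
    [-6.2, 3.8, 10, 0.3, 255],
  ],
)

```text
clock: 1.7
eef_pos: [0.5196, 0.0419, 0.1253]
tcp_rot: [-2.247, -2.179, 0.016]
ft_force: [-1.4, -0.4, 0.2]
finger_gap: -0.003
grasp_force: 0.0
```

Run:
```python
from h import *
to((.526,.0405,.031),-1.7)
c=cam('top');d=cam('scene')
a=cv2.resize(c['img'][130:280,230:330],None,fx=4,fy=4,interpolation=cv2.INTER_CUBIC)
b=cv2.resize(d['img'][110:240,280:420],None,fx=2.8,fy=2.8,interpolation=cv2.INTER_CUBIC)
o=np.zeros((600,800,3),np.uint8); o[:,:400]=a; o[:b.shape[0],402:402+b.shape[1]]=b
cv2.imwrite('pics/z2.png',o[:,:,::-1])
```

```text
tcp [0.5196 0.0419 0.1253] yaw -1.8 t 1.7 row [-0.12  0.79  9.42] twist -0.1 F [-1.4 -0.4  0.2] gap -0.003 gf 0.0
```

View pics/z2.png

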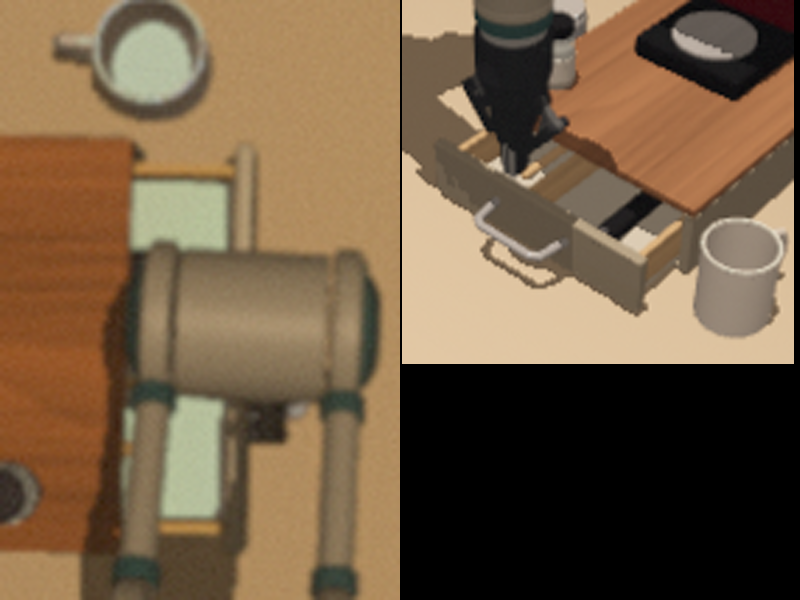

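The fingertips hang at about (512,170) in the right crop, over the drawer just behind the bar. The view fits the pose reading.

Call:
apply_moves(
  deltas=[
    [0, 0, 2, 0, 255],
    [0, 0, 4, 0, 255],
    [0, 0, 4, 0, 255],
    [0, 0, 4, 0, 255],
  ],
)

```text
clock: 2.2
eef_pos: [0.5274, 0.0422, 0.0937]
tcp_rot: [2.251, 2.187, 0.005]
ft_force: [0.5, -0.2, 1.2]
finger_gap: 0.001
grasp_force: 0.0
```

```bash
python3 -c "
from h import *
to((.526,.0405,.033),-1.7)"
```

```text
tcp [0.5274 0.0422 0.0937] yaw -1.7 t 2.2 row [-0.18 -0.16  6.07] twist 0.0 F [ 0.5 -0.2  1.2] gap 0.001 gf 0.0
```

Call:
apply_moves(
  deltas=[
    [-0.2, 0, 1.5, 0, 255],
    [-0.2, 0, 3, 0, 255],
    [-0.2, 0, 4.5, 0, 255],
    [-0.2, 0, 6, 0, 255],
    [-0.2, 0, 6, 0, 255],
  ],
)

```text
clock: 2.7
eef_pos: [0.5259, 0.0401, 0.0319]
tcp_rot: [2.254, 2.188, 0.001]
ft_force: [-0.2, 0.3, 0.2]
finger_gap: -0.001
grasp_force: 0.0
```

Call:
apply_moves(
  deltas=[
    [0, 0, 0, 0, 255],
    [-1, 0, 0, 0, 255],
    [-2, 0, 0, 0, 255],
    [-3, 0, 0, 0, 255],
    [-3, 0, 0, 0, 255],
  ],
)

```text
clock: 3.2
eef_pos: [0.5248, 0.0081, 0.0318]
tcp_rot: [2.255, 2.186, -0.0]
ft_force: [-0.3, 0.3, 0.2]
finger_gap: 0.003
grasp_force: 0.0
```

Call:
apply_moves(
  deltas=[
    [-1.5, 0, 0, 0, 255],
    [-3, 0, 0, 0, 255],
    [-4.5, 0, 0, 0, 255],
    [-6, 0, 0, 0, 255],
    [-7, 0, 0, 0, 255],
  ],
)

```text
clock: 3.7
eef_pos: [0.5223, -0.0616, 0.0312]
tcp_rot: [2.255, 2.187, -0.0]
ft_force: [-0.1, 3.0, 2.9]
finger_gap: -0.002
grasp_force: 1.5
```

Run:
```python
from h import *
to((.526,-.085,.033),-1.7)
c=cam('top');d=cam('scene')
a=cv2.resize(c['img'][130:280,230:330],None,fx=4,fy=4,interpolation=cv2.INTER_CUBIC)
b=cv2.resize(d['img'][110:240,280:420],None,fx=2.8,fy=2.8,interpolation=cv2.INTER_CUBIC)
o=np.zeros((600,800,3),np.uint8); o[:,:400]=a; o[:b.shape[0],402:402+b.shape[1]]=b
cv2.imwrite('pics/z3.png',o[:,:,::-1])
```

```text
tcp [ 0.5223 -0.0616  0.0312] yaw -1.8 t 3.7 row [-2.33  0.44 -0.18] twist -0.1 F [-0.1  3.   2.9] gap -0.002 gf 1.5
```

View pics/z3.png

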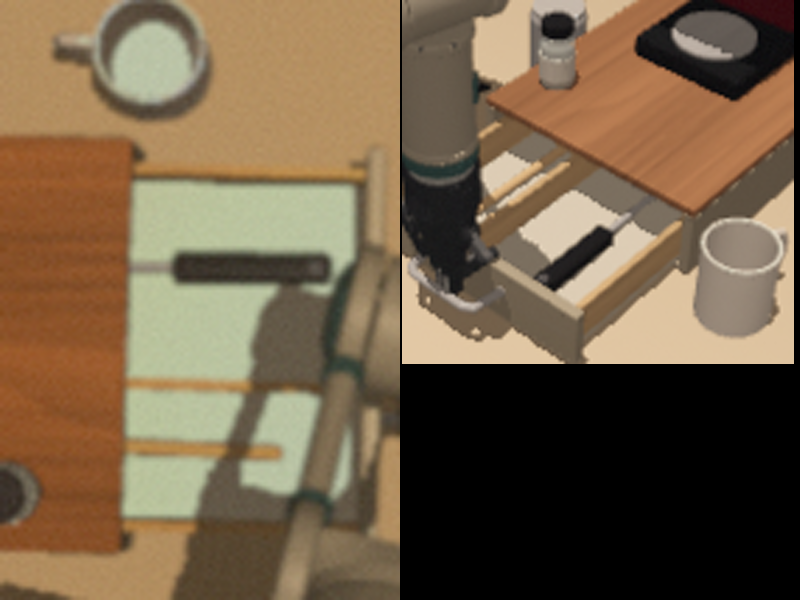

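The drawer follows. The panel's inner edge is now at crop x≈357 with the lip at 130, so it is about 0.167 m open. The turner handle spans (173..330, 267).

Call:
apply_moves(
  deltas=[
    [-0.6, 0, 0, 0, 255],
    [-1.2, 0, 0, 0, 255],
    [-1.8, 0, 0, 0, 255],
    [-2.1, 0, 0, 0, 255],
    [-2.1, 0, 0, 0, 255],
  ],
)

```text
clock: 4.3
eef_pos: [0.5213, -0.0811, 0.0311]
tcp_rot: [-2.254, -2.187, 0.001]
ft_force: [-0.8, 1.5, -1.5]
finger_gap: -0.001
grasp_force: 0.6
```

Call:
apply_moves(
  deltas=[
    [-0.3, 0, 0, 0, 255],
    [-0.6, 0, 0, 0, 255],
    [-0.6, 0, 0, 0, 255],
  ],
)

```text
clock: 4.6
eef_pos: [0.5213, -0.0814, 0.0311]
tcp_rot: [-2.254, -2.178, -0.01]
ft_force: [2.7, 20.0, 0.4]
finger_gap: 0.002
grasp_force: 9.6
```

Call:
apply_moves(
  deltas=[
    [0.6, 0, 0, 0, 255],
    [1.3, 0, 0, 0, 255],
    [1.3, 0, 0, 0, 255],
    [1.3, 0, -1.5, 0, 255],
    [1.3, 0, -1.5, 0, 255],
  ],
)

```text
clock: 5.1
eef_pos: [0.5236, -0.0748, 0.0477]
tcp_rot: [2.251, 2.186, 0.002]
ft_force: [0.1, -0.4, 0.3]
finger_gap: -0.0
grasp_force: 0.0
```

Run:
```python
from h import *
to((.526,-.085,.033),-1.7)
c=cam('top');d=cam('scene')
for n,c in(('top',c),('scene',d)):
    k=(c['img'].max(2)<65).astype(np.uint8)
    if n=='top': box=(262,318,186,206)
    else: box=(322,380,170,225)
    M=np.zeros_like(k); M[box[2]:box[3],box[0]:box[1]]=k[box[2]:box[3],box[0]:box[1]]
    nn,l,st,ce=cv2.connectedComponentsWithStats(M)
    for i in range(1,nn):
        if st[i,4]<25: continue
        v,u=np.nonzero(l==i); p=depthpts(c,np.c_[u,v]); p=p[(p[:,2]>.01)&(p[:,2]<.06)]
        if len(p)<10: continue
        f=cv2.fitLine(p[:,:2].astype(np.float32),2,0,.01,.01).ravel()
        print(n,st[i],'min',p.min(0).round(3),'max',p.max(0).round(3),'mean',p.mean(0).round(3),'zmed',np.median(p[:,2]).round(3),'dir',f[:2].round(3))
```

```text
tcp [ 0.5236 -0.0748  0.0477] yaw -1.7 t 5.1 row [-1.01  0.26  1.47] twist 0.0 F [ 0.1 -0.4  0.3] gap -0.0 gf 0.0
top [281 194  33   7 165] min [ 0.577 -0.001  0.031] max [0.595 0.095 0.048] mean [0.586 0.05  0.039] zmed 0.039 dir [0.023 1.   ]
scene [323 194  29  23 219] min [ 0.578 -0.014  0.023] max [0.602 0.092 0.044] mean [0.594 0.039 0.037] zmed 0.038 dir [0.018 1.   ]
```

Call:
apply_moves(
  deltas=[
    [0, 0, -5, 0, 120],
    [0, 0, -8, 0, 120],
    [5, 2.5, -8, 0, 120],
    [10, 5, -8, 0, 120],
    [12.2, 6.1, -8, 0, 120],
  ],
)

```text
clock: 5.7
eef_pos: [0.5878, 0.0478, 0.1262]
tcp_rot: [2.254, 2.187, 0.002]
ft_force: [0.4, -0.4, 0.3]
finger_gap: 0.531
grasp_force: 0.0
```

Call:
apply_moves(
  deltas=[
    [0, 0, 0, 0, 120],
    [0, 0, 0, 0, 120],
    [0, 0, 2, 0, 120],
    [0, 0, 2, 0, 120],
  ],
)

```text
clock: 6.1
eef_pos: [0.5839, 0.0449, 0.1039]
tcp_rot: [-2.253, -2.184, 0.007]
ft_force: [0.4, -0.2, 0.3]
finger_gap: 0.525
grasp_force: 0.0
```

Run:
```python
from h import *
to((.588,.045,.0225),-1.3)
d=cam('scene')
b=cv2.resize(d['img'][110:240,280:420],None,fx=4,fy=4,interpolation=cv2.INTER_CUBIC)
cv2.imwrite('pics/z4.png',b[:,:,::-1])
```

```text
tcp [0.5839 0.0449 0.1039] yaw -1.8 t 6.1 row [0.03 0.46 8.14] twist -0.5 F [ 0.4 -0.2  0.3] gap 0.525 gf 0.0
```

View pics/z4.png

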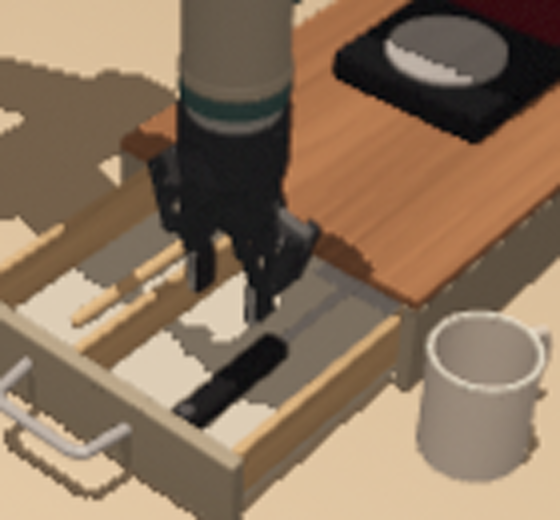

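The open fingers (200,280) and (258,310) stand above the black handle (230,380), ready to straddle it on the way down.

Call:
apply_moves(
  deltas=[
    [0, 0.4, 2.5, -0.5, 120],
    [0, 0.4, 5, -0.5, 120],
    [0, 0.4, 7, -0.5, 120],
    [0, 0.4, 8.1, -0.5, 120],
    [0, 0.4, 8.1, -0.5, 120],
  ],
  force=25,
)

```text
clock: 6.65
eef_pos: [0.5896, 0.0454, 0.0243]
tcp_rot: [-2.244, -2.196, 0.003]
ft_force: [-0.1, -0.4, 0.3]
finger_gap: 0.529
grasp_force: 0.0
```

Call:
apply_moves(
  deltas=[
    [0, 0, 0, 0, 255],
    [0, 0, 0, 0, 255],
    [0, 0, 0, 0, 255],
    [0, 0, 0, 0, 255],
    [0, 0, 0, 0, 255],
  ],
  force=25,
)

```text
clock: 7.15
eef_pos: [0.5916, 0.0459, 0.0266]
tcp_rot: [2.243, 2.197, 0.002]
ft_force: [-0.7, -1.1, 5.9]
finger_gap: 0.27
grasp_force: 25.8
```

Call:
apply_moves(
  deltas=[
    [0, 0, -0.6, 0, 255],
    [0, 0, -1.2, 0, 255],
    [0, 0, -1.8, 0, 255],
    [0, 0, -2.4, 0, 255],
    [0, 0, -3, 0, 255],
  ],
)

```text
clock: 7.65
eef_pos: [0.5906, 0.0462, 0.0558]
tcp_rot: [-2.245, -2.198, -0.0]
ft_force: [1.0, 0.8, -2.0]
finger_gap: 0.272
grasp_force: 24.9
```

Run:
```python
from h import *
to((.588,.045,.0225),-1.3)
d=cam('scene')
b=cv2.resize(d['img'][110:240,280:420],None,fx=4,fy=4,interpolation=cv2.INTER_CUBIC)
cv2.imwrite('pics/z5.png',b[:,:,::-1])
```

```text
tcp [0.5906 0.0462 0.0558] yaw -1.2 t 7.65 row [-0.12 -0.26  3.33] twist 0.1 F [ 1.   0.8 -2. ] gap 0.272 gf 24.9
```

View pics/z5.png

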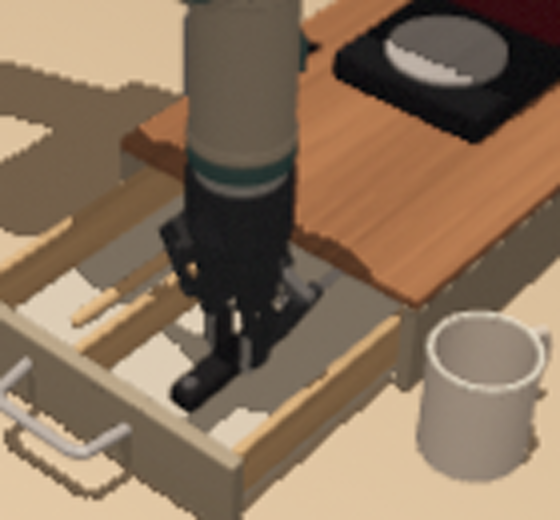

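The handle is gripped and its butt is at (190,390). It seems to have risen level, so I'll keep raising with a light grip and let the lip tip the blade down.

Call:
apply_moves(
  deltas=[
    [0, 0, -0.5, 0, 255],
    [0, 0, -1, 0, 255],
    [0, 0, -1.5, 0, 255],
    [0, 0, -2, 0, 255],
    [0, 0, -2, 0, 255],
  ],
  force=20,
)

```text
clock: 8.2
eef_pos: [0.5912, 0.0461, 0.0762]
tcp_rot: [2.244, 2.197, 0.002]
ft_force: [0.2, -0.4, -1.4]
finger_gap: 0.275
grasp_force: 24.9
```

Call:
apply_moves(
  deltas=[
    [0, 0, -0.3, 0, 255],
    [0, 0, -0.6, 0, 255],
    [0, 0, -0.9, 0, 255],
    [0, 0, -0.9, 0, 255],
  ],
  force=20,
)

```text
clock: 8.6
eef_pos: [0.5905, 0.0461, 0.0845]
tcp_rot: [-2.244, -2.198, 0.0]
ft_force: [-0.2, 1.0, -2.5]
finger_gap: 0.273
grasp_force: 24.4
```

```bash
cat > sl.py <<'E'
from h import *
to((.588,.045,.0225),-1.3)
d=cam('scene'); k=(d['img'].max(2)<60)
# butt height: dark points by depth in front of the fingers
v,u=np.nonzero(k); p=depthpts(d,np.c_[u,v]); g=robot.read_state()['eef_pos']
m=(abs(p[:,0]-g[0])<.03)&(p[:,1]<g[1]-.015)&(p[:,1]>g[1]-.08)&(p[:,2]>.02)&(p[:,2]<g[2]+.09); p=p[m]
for a in range(-80,-10,10):
    q=p[(p[:,1]-g[1]>=a/1e3)&(p[:,1]-g[1]<(a+10)/1e3)]
    if len(q): print(a+5,len(q),np.percentile(q[:,2],[5,50,95]).round(3))
import sys
b=cv2.resize(d['img'][90:240,280:440],None,fx=4,fy=4,interpolation=cv2.INTER_CUBIC)
cv2.imwrite('pics/'+sys.argv[1],b[:,:,::-1])
E
python3 sl.py z6.png
```

```text
tcp [0.5905 0.0461 0.0845] yaw -1.2 t 8.6 row [-0.11 -0.25  6.2 ] twist 0.1 F [-0.2  1.  -2.5] gap 0.273 gf 24.4
-65 29 [0.089 0.096 0.103]
-55 17 [0.088 0.097 0.101]
-45 22 [0.089 0.099 0.101]
-35 24 [0.086 0.099 0.102]
-25 21 [0.085 0.097 0.101]
-15 59 [0.096 0.159 0.173]
```

Call:
apply_moves(
  deltas=[
    [0, 0, -0.3, 0, 255],
    [0, 0, -0.6, 0, 255],
    [0, 0, -0.9, 0, 255],
    [0, 0, -1.2, 0, 255],
    [0, 0, -1.2, 0, 255],
  ],
  force=20,
)

```text
clock: 9.15
eef_pos: [0.591, 0.0459, 0.0969]
tcp_rot: [2.244, 2.197, 0.001]
ft_force: [-0.2, -1.2, -3.0]
finger_gap: 0.273
grasp_force: 24.3
```

```bash
python3 sl.py z6.png
```

```text
tcp [0.591  0.0459 0.0969] yaw -1.2 t 9.15 row [-0.09 -0.3   7.44] twist 0.1 F [-0.2 -1.2 -3. ] gap 0.273 gf 24.3
-65 34 [0.108 0.114 0.122]
-55 15 [0.108 0.117 0.121]
-45 24 [0.105 0.116 0.119]
-35 18 [0.102 0.114 0.119]
-25 23 [0.102 0.113 0.116]
-15 67 [0.109 0.17  0.184]
```

Call:
apply_moves(
  deltas=[
    [0, 0, -0.4, 0, 255],
    [0, 0, -0.8, 0, 255],
    [0, 0, -1.2, 0, 255],
    [0, 0, -1.2, 0, 255],
    [0, 0, -1.2, 0, 255],
  ],
)

```text
clock: 9.7
eef_pos: [0.5908, 0.046, 0.1086]
tcp_rot: [2.244, 2.197, 0.001]
ft_force: [-0.4, -1.0, -2.0]
finger_gap: 0.273
grasp_force: 24.2
```

Call:
apply_moves(
  deltas=[
    [0, 0, 0.2, 0, 255],
    [0, 0, 0.5, 0, 255],
    [0, 0, 0.5, 0, 255],
  ],
  force=60,
)

```text
clock: 10.0
eef_pos: [0.5903, 0.0462, 0.1027]
tcp_rot: [-2.244, -2.197, 0.001]
ft_force: [-0.7, -0.5, -1.0]
finger_gap: 0.257
grasp_force: 64.2
```

```bash
python3 sl.py z6.png
```

```text
tcp [0.5903 0.0462 0.1027] yaw -1.2 t 10.0 row [-0.12 -0.22  8.02] twist 0.1 F [-0.7 -0.5 -1. ] gap 0.257 gf 64.2
-65 36 [0.12  0.126 0.132]
-55 17 [0.115 0.127 0.132]
-45 21 [0.113 0.127 0.131]
-35 20 [0.11  0.123 0.126]
-25 23 [0.108 0.119 0.124]
-15 64 [0.116 0.178 0.191]
```

View pics/z6.png

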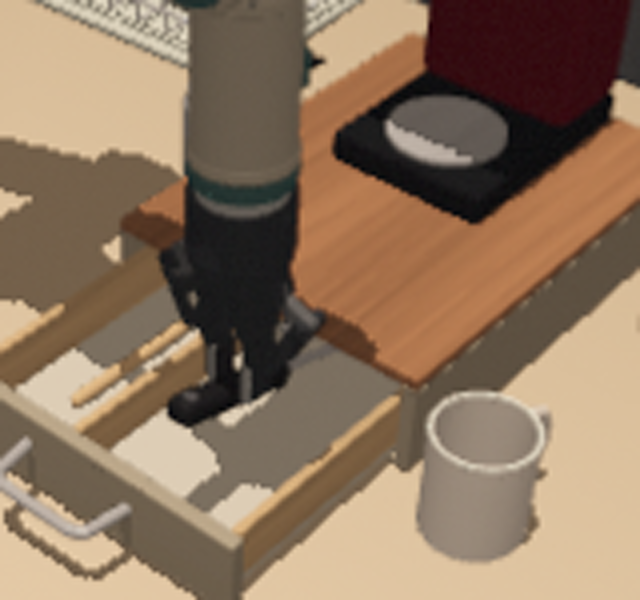

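The turner is on a slant of about 11°: its butt is raised at (185,400) and the shank runs under the lip at (330,350). Next I draw it out.

Call:
apply_moves(
  deltas=[
    [-1.5, 0, 0, 0, 255],
    [-3, 0, 0, 0, 255],
    [-5, 0, 0, 0, 255],
    [-7, 0, 0, 0, 255],
    [-8, 0, 0, 0, 255],
  ],
)

```text
clock: 10.55
eef_pos: [0.589, -0.0367, 0.1034]
tcp_rot: [2.246, 2.195, -0.001]
ft_force: [-0.4, -0.0, -1.9]
finger_gap: 0.263
grasp_force: 64.2
```

Call:
apply_moves(
  deltas=[
    [-2, 0, 0, 0, 255],
    [-4, 0, 0, 0, 255],
    [-6, 0, 0, 0, 255],
    [-8, 0, 0, 0, 255],
    [-10, 0, 0, 0, 255],
  ],
)

```text
clock: 11.05
eef_pos: [0.5867, -0.1332, 0.1038]
tcp_rot: [-2.245, -2.193, -0.006]
ft_force: [0.6, 6.0, 4.4]
finger_gap: 0.262
grasp_force: 65.0
```

```bash
python3 sl.py z7.png
python3 - <<'E'
from h import *
d=cam('scene'); cv2.imwrite('pics/z8.png',cv2.resize(d['img'][90:290,220:420],None,fx=3,fy=3)[:,:,::-1])
E
```

```text
tcp [ 0.5867 -0.1332  0.1038] yaw -1.3 t 11.05 row [17.78 -0.29  8.22] twist -0.0 F [0.6 6.  4.4] gap 0.262 gf 65.0
-65 11 [0.118 0.123 0.127]
-55 34 [0.12  0.128 0.132]
-45 19 [0.114 0.124 0.129]
-35 31 [0.114 0.124 0.127]
-25 27 [0.111 0.121 0.125]
-15 16 [0.109 0.119 0.122]
```

View pics/z8.png

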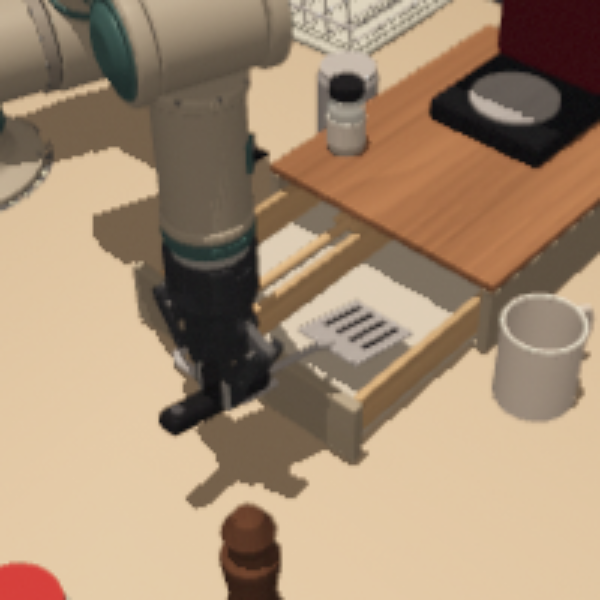

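The blade is fully out from under the top, at (355,330), and the handle is held at (200,405). Now straight up.

Call:
apply_moves(
  deltas=[
    [0, 0, -1, 0, 255],
    [0, 0, -3, 0, 255],
    [0, 0, -6, 0, 255],
    [0, 0, -9, 0, 255],
    [0, 0, -12, 0, 255],
  ],
)

```text
clock: 11.65
eef_pos: [0.5865, -0.1333, 0.2247]
tcp_rot: [-2.244, -2.198, 0.0]
ft_force: [0.1, -0.0, -0.7]
finger_gap: 0.256
grasp_force: 64.4
```

Call:
apply_moves(
  deltas=[
    [0, 0, -3, 0, 255],
    [0, 0, -6, 0, 255],
    [0, 0, -8, 0, 255],
    [0, 0, -8, 0, 255],
    [0, 0, -8, 0, 255],
  ],
)

```text
clock: 12.15
eef_pos: [0.5864, -0.1335, 0.303]
tcp_rot: [-2.244, -2.198, 0.0]
ft_force: [0.0, 0.1, -2.3]
finger_gap: 0.257
grasp_force: 64.5
```

Call:
apply_moves(
  deltas=[
    [0, 0, 0, 0, 255],
    [0, 0, 0, 0, 255],
    [0, 0, 0, 0, 255],
    [0, 0, 0, 0, 255],
    [0, 0, 0, 0, 255],
  ],
)

```text
clock: 12.65
eef_pos: [0.5868, -0.1339, 0.3029]
tcp_rot: [-2.244, -2.197, 0.0]
ft_force: [0.1, 0.1, -1.2]
finger_gap: 0.262
grasp_force: 64.5
```

```bash
python3 sl.py z9.png
python3 - <<'E'
from h import *
d=cam('scene'); cv2.imwrite('pics/z10.png',cv2.resize(d['img'][50:250,220:420],None,fx=3,fy=3)[:,:,::-1])
c=cam('top'); v,u=np.mgrid[150:240,230:400].reshape(2,-1)
for n,c in(('top',c),('scene',d)):
    v,u=np.mgrid[0:400,0:640].reshape(2,-1); p=depthpts(c,np.c_[u,v]); g=np.array(robot.read_state()['eef_pos'])
    m=(abs(p[:,0]-g[0])<.045)&(p[:,1]>g[1]+.14)&(p[:,1]<g[1]+.26)&(p[:,2]>.105)&(p[:,2]<.5); q=p[m]; print(n,len(q)); 
    if len(q): print(q.min(0).round(3),q.max(0).round(3))
E
```

```text
tcp [ 0.5868 -0.1339  0.3029] yaw -1.2 t 12.65 row [17.88 -0.24 28.05] twist 0.1 F [ 0.1  0.1 -1.2] gap 0.262 gf 64.5
-65 58 [0.315 0.324 0.33 ]
-55 32 [0.314 0.324 0.33 ]
-45 34 [0.313 0.325 0.328]
-35 34 [0.31  0.321 0.325]
-25 42 [0.307 0.319 0.323]
-15 100 [0.314 0.377 0.391]
top 906
[0.554 0.006 0.231] [0.629 0.087 0.268]
scene 384
[0.554 0.006 0.235] [0.63  0.089 0.261]
```

View pics/z10.png

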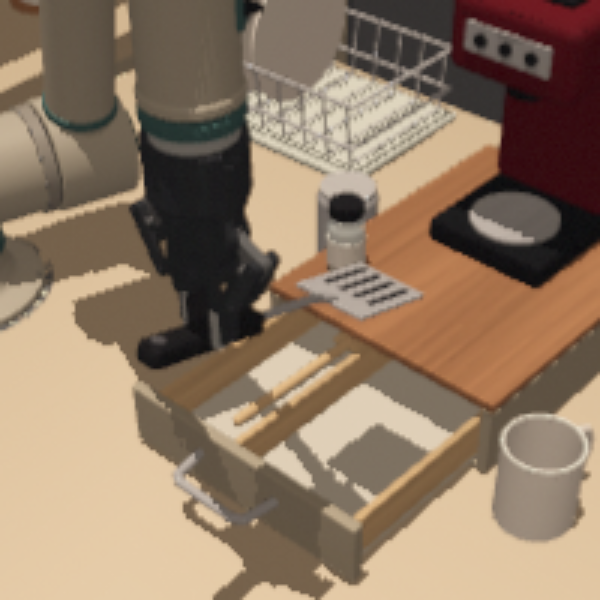

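The turner is held clear in the air, with its blade around z 0.23–0.27 and its butt around 0.32. The drawer is open, the spoon lies in it at (290,390), and the mug and spice jar are undisturbed. Handing in.

```bash
python3 -c "
from station import robot
print(robot.finish_job())"
```

```text
the job is handed in; nothing more can be done
None
```

I handed the job in: the drawer was pulled to its stop, and the turner was drawn out on the slant and is held still with its blade at about 0.23 m or higher. The spoon was still in the drawer and nothing else looked disturbed; the hand-in gave no verdict.

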